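# Fill the tin magazine and set its stock dial

### The job

Load the two lidded moisture tins, lids up, one after the other into the leaning clear feed tube so that they lie end to end at its bottom, and leave the open tin of soil standing where it is. Then turn the stock dial until its white pointer is at the two red dots, for two tins.

Things in the scene. Friction and masses are not known exactly. Their poses are not given: they have to be found in the camera images.
- tin_1: One of two alike lidded moisture tins: plain round aluminium tin, 57 mm across, 33 mm high (35 over the lid's crown), 24 g, shut lid fixed on. Origin: centre of its underside; z points up through the lid. At the start the three tins stand on the table in a loose row left of the feeder, in any order, over 25 mm apart.
- tin_2: The other lidded tin, the same as tin_1 in size and looks. Either may go in first.
- open_tin: Open aluminium tin with brown soil in it, no lid, 57 mm across, 33 mm high; origin: centre of its underside. It is to be left standing where it is. (Beyond the table, on the left below the robot's starting pose, stands a machine box 0.21 m high: keep above it when setting out.)
- magazine_tube: Clear plastic feed tube, open at the top, fixed on the feeder, leaning 30 degrees from vertical, mouth towards the robot. Slick bore 61 mm, wall 3 mm, 110 mm deep. Origin: centre of the inner floor; z runs along the axis, up and out of the mouth; y is level, across the tube. A tin at the bottom has its origin at z = 0, the next one at z = 33 mm. Cheek plates by its lower half reach 46 mm either side.
- tube_mouth (a point): Centre of the full round mouth; axes as the tube's. A blue collar 76 mm across, flush with the rim, rings it. From the rim's lower side (its -x side, about 50 deg each way) a loading lip, a trough of the bore's radius, runs on 41 mm along the axis. The sides (y) are free for fingers. A tin let go in line with the tube over the lip, its foot 10 mm or more inside the rim, slides to the bottom by itself.
- stock_dial (a joint): Angle of the stock dial, a black bar knob with a white pointer line, on an upright axis 190 mm to the left of the tube. 0: pointer to the feeder's front, at the black bar; grows clockwise seen from above, up to 2.0 rad. One, two, three dots at 0.6, 1.2, 1.8 rad mark the count of tins; the two dots at 1.2 are red. Stays where it is left (friction 0.03 N m). Starts between 0 and 0.5.
- stock_dial_grip (a point): Point on the dial's axis at the height to grip, 51 mm above the table, 7 mm below the knob's top. The knob's bar is 46 mm long and 14 mm thick and stands 32 mm up from a round skirt 48 mm across. The point's axes turn with the knob: the bar lies along x with the pointer at its -x end, so grip along y.
- two_mark (a point): Middle of the two red dots on the white scale plate (112 mm across), 46 mm from the dial's axis.
There are look-alikes about, which are no part of the job. Leave any yellow look-alike of the tin_1 alone. Leave any orange look-alike of the tin_2 alone.

How it is judged (in metres and radians):
On the way, in this order (a step that is already met when the one before it is completed fails the run):
1. one lidded tin lies at the bottom of the tube, lid up (((z of tin_1 in the frame of magazine_tube between -0.006 and 0.008 m and angle between tin_1's own z axis and vertical below 0.8 rad and linear speed of tin_1 below 0.05 m/s and x of tin_1 in the frame of magazine_tube between -0.008 and 0.008 m and y of tin_1 in the frame of magazine_tube between -0.008 and 0.008 m) or (z of tin_2 in the frame of magazine_tube between -0.006 and 0.008 m and angle between tin_2's own z axis and vertical below 0.8 rad and linear speed of tin_2 below 0.05 m/s and x of tin_2 in the frame of magazine_tube between -0.008 and 0.008 m and y of tin_2 in the frame of magazine_tube between -0.008 and 0.008 m))), for 0.2 s.
2. the other lidded tin lies on it, lid up ((((z of tin_1 in the frame of magazine_tube between -0.006 and 0.008 m and angle between tin_1's own z axis and vertical below 0.8 rad and linear speed of tin_1 below 0.05 m/s and x of tin_1 in the frame of magazine_tube between -0.008 and 0.008 m and y of tin_1 in the frame of magazine_tube between -0.008 and 0.008 m) and (z of tin_2 in the frame of magazine_tube between 0.026 and 0.042 m and angle between tin_2's own z axis and vertical below 0.8 rad and linear speed of tin_2 below 0.05 m/s and x of tin_2 in the frame of magazine_tube between -0.008 and 0.008 m and y of tin_2 in the frame of magazine_tube between -0.008 and 0.008 m)) or ((z of tin_2 in the frame of magazine_tube between -0.006 and 0.008 m and angle between tin_2's own z axis and vertical below 0.8 rad and linear speed of tin_2 below 0.05 m/s and x of tin_2 in the frame of magazine_tube between -0.008 and 0.008 m and y of tin_2 in the frame of magazine_tube between -0.008 and 0.008 m) and (z of tin_1 in the frame of magazine_tube between 0.026 and 0.042 m and angle between tin_1's own z axis and vertical below 0.8 rad and linear speed of tin_1 below 0.05 m/s and x of tin_1 in the frame of magazine_tube between -0.008 and 0.008 m and y of tin_1 in the frame of magazine_tube between -0.008 and 0.008 m)))), for 0.2 s.
3. the dial's pointer is at the two red dots (value of joint stock_dial between 1.05 and 1.35 rad), for 0.2 s.
At the end, for the whole second after the job is handed in: Both lidded tins at rest in the tube, lids up, one on its floor and the other seated on the first (heights within about 8 mm); dial within 0.15 rad of the two red dots (1.2 rad); open tin upright, within 30 mm of its start (all of step 3 and (((z of tin_1 in the frame of magazine_tube between -0.006 and 0.008 m and angle between tin_1's own z axis and vertical below 0.8 rad and linear speed of tin_1 below 0.05 m/s and x of tin_1 in the frame of magazine_tube between -0.008 and 0.008 m and y of tin_1 in the frame of magazine_tube between -0.008 and 0.008 m) and (z of tin_2 in the frame of magazine_tube between 0.026 and 0.042 m and angle between tin_2's own z axis and vertical below 0.8 rad and linear speed of tin_2 below 0.05 m/s and x of tin_2 in the frame of magazine_tube between -0.008 and 0.008 m and y of tin_2 in the frame of magazine_tube between -0.008 and 0.008 m)) or ((z of tin_2 in the frame of magazine_tube between -0.006 and 0.008 m and angle between tin_2's own z axis and vertical below 0.8 rad and linear speed of tin_2 below 0.05 m/s and x of tin_2 in the frame of magazine_tube between -0.008 and 0.008 m and y of tin_2 in the frame of magazine_tube between -0.008 and 0.008 m) and (z of tin_1 in the frame of magazine_tube between 0.026 and 0.042 m and angle between tin_1's own z axis and vertical below 0.8 rad and linear speed of tin_1 below 0.05 m/s and x of tin_1 in the frame of magazine_tube between -0.008 and 0.008 m and y of tin_1 in the frame of magazine_tube between -0.008 and 0.008 m))) and angle between open_tin's own z axis and vertical below 0.2 rad and distance of open_tin from where it was at the start of the episode below 0.03 m); the robot touches nothing.
It fails at once if the open tin is moved more than 30 mm or tipped (distance of open_tin from where it was at the start of the episode above 0.03 m or angle between open_tin's own z axis and vertical above 0.35 rad).
It also fails if it takes over 72 s, if anything falls off the work surface, if the arm or the gripper's body presses on something with over 40 N, if the wrist force passes 120 N, or if a joint passes its speed limit or range.

### The arm

A 6-joint arm with a two-finger parallel gripper is mounted at the origin on a cart in front of the work surface, level with it; the furniture and walls round the work are solid. World frame = base frame: x ahead of the robot, y to its left, z up, the work surface at z = 0. Lengths are in m, angles in degrees, forces in N, time in s.
With the tool pointing down it reaches from about 0.4 to 0.825 m from the base axis. Payload 7 kg.
Tool frame: the origin (TCP) lies midway between the tips of the shut fingers; the grasp point (between the pads) lies 19 mm behind it; y points along the fingers, z is the direction in which the jaws open and shut, and the axes are right-handed (so a half turn about y gives the same grasp; the last joint's range is limited). The gripper opens to 88 mm and grips with 3 to 60 N. Pads are 19 mm wide; open, the fingers measure 130 mm over their backs; the gripper's body (78 mm by 193 mm) begins 47 mm behind the grasp point.
Start: joints at [86.35, 20.546, 0.682, 0, -70.136, -16.507], TCP at [0.233, 0.634, 0.227] pointing down, gripper open.
Joint ranges: [-176.03, 176.03], [-82.01, 121.73], [-58.28, 71.71], [-173.87, 95.51], [-174.79, -0.11], [-173.66, 173.66]. Speed limits (degrees/s): [136.94, 136.94, 172.46, 180, 180, 180].

### API

Orientations are given as [roll, pitch, yaw] about the fixed x, y, z axes, in that order (R = Rz(yaw) Ry(pitch) Rx(roll)).
In Python, from plant import ctrl gives the robot as it stands.
- The arm moves only by the tool step_arm, never from a script. Its argument "rows" is a list that holds one entry, the list of rows, each a list of 7 numbers: the gripper command: -1 is shut, 1 is fully open, values between are in proportion, then the shift along the world's x, y, z in cm, then the turn, a rotation vector about the world's x, y, z in degrees. In form: [[[fingers, tx, ty, tz, rx, ry, rz], ...]]. A call has 1 to 12 rows; each row shifts and turns the commanded pose from where the row before left it; what a row does not reach is not made up. A row lasts 1/8 s, in which the tool goes at most 62.5 mm and 10.7 degrees, less where a joint would pass 70% of its speed; a pose out of reach is approached as far as the arm can. A call is refused whole if a number of a shift passes 6.25 or a number of a turn 10.7, either way. A call with a gripper value outside its range is refused whole. The fingers move at their own pace and stop on an object; the grip force is fixed at half the most. Time passes only in rows, so rows that do not move let the fingers close. It gives the time, the measured TCP pose, the force and the opening at its end, in the units of the state.
- ctrl.get_obs(): the state, without advancing time (a new reading comes with each control period).
- ctrl.snapshot(name): name is "side" or "top"; returns the picture (420x560x3 uint8, blue, green, red); there is no depth.
- ctrl.camera_params(name): a dict with "vertical_fov" (degrees; the focal length in pixels is half the picture's height over the tangent of half this angle, whatever the lens; pixels are square), "cx", "cy" (the principal point, pixels), "rvec" (rotation vector, rad) and "tvec" (3), from world to camera coordinates, as OpenCV has them. Camera axes: x right, y down, z forward; pixel columns grow to the right and rows downward; lengths in m; the calibration is good to about 2 mm. A picture is of the moment at which its call begins. camera_params takes no time and is no camera call.
- ctrl.close_job(): hands the job in, once; it reports no verdict.
The state is a dict: "clock": time; "joint_pos": joint angles; "qvel": joint speeds; "tau": joint torques, N m; "tool_pos": TCP position; "orientation": TCP orientation; "force": force on the tool from outside, world axes, zero at the start; "moment": the same for the moment, N m; "opening": finger opening in m.
Only numpy, scipy, OpenCV 4.12 (cv2) and the standard library are available. Lean on these libraries where they do the work, as an engineer would, in place of code of your own. Each camera call takes 0.05 s, during which the arm holds its last target. There are 200 camera calls.

## Working session

There is one attempt and no reset: what is moved stays moved. The work goes in short steps, Python scripts to look and compute and a tool call to move; the robot and the scene stay as the last step left them, time stands still between calls to the robot, and variables do not carry over. Pictures are saved under pics/ and viewed, about 8 in all and at most 12, crops included, and the job is handed in when it is done.

Besides the shell and the picture viewer there is one more tool, called after "Request:" as name(argument=value, ...), one argument or row to a line, values as JSON. step_arm: Moves the arm, as the interface text tells. Its arguments: {"type":"object","properties":{"rows":{"type":"array"}},"required":["rows"]}

```bash
mkdir -p pics; cat > h.py <<'E'
import numpy as np, cv2
from plant import ctrl
def cam(n):
    p=ctrl.camera_params(n); f=210/np.tan(np.radians(p["vertical_fov"])/2)
    K=np.array([[f,0,p["cx"]],[0,f,p["cy"]],[0,0,1.]]); R=cv2.Rodrigues(np.array(p["rvec"],float))[0]
    return K,R,np.array(p["tvec"],float).ravel()
def ray(n,uv):
    K,R,t=cam(n); d=R.T@np.linalg.inv(K)@np.array([uv[0],uv[1],1.]); return -R.T@t,d/np.linalg.norm(d)
def plane(n,uv,z):
    c,d=ray(n,uv); return c+d*(z-c[2])/d[2]
def two(a,b):
    (c,d),(e,g)=ray("side",a),ray("top",b)
    s=np.linalg.lstsq(np.c_[d,-g],e-c,rcond=None)[0]; p,q=c+d*s[0],e+g*s[1]; return (p+q)/2,np.linalg.norm(p-q)
def proj(n,X):
    K,R,t=cam(n); x=K@(R@np.array(X,float)+t); return x[:2]/x[2]
E
python3 - <<'E'
from h import *
for n in("side","top"):
    im=ctrl.snapshot(n); cv2.imwrite(f"pics/{n}0.png",im); c,d=ray(n,(280,210)); print(n,c,d,cam(n)[0][0,0],ctrl.camera_params(n))
print(ctrl.get_obs())
E
```

```text
side [ 0.46628615 -0.61766985  0.5982387 ] [ 0.00723857  0.8216048  -0.57001154] 401.76117679009826 {'vertical_fov': 55.192010130071054, 'cx': 281.09523461468194, 'cy': 208.19599842134176, 'rvec': array([ 2.17275126, -0.02060042,  0.00306863]), 'tvec': array([-0.4727588 ,  0.14970144,  0.84315891])}
top [0.42500756 0.13125582 1.07975373] [ 0.04905188 -0.00259643 -0.99879286] 407.0463040774818 {'vertical_fov': 54.57948792880769, 'cx': 277.43583937596384, 'cy': 211.21533548010405, 'rvec': array([ 2.22561362, -2.16740001,  0.04718262]), 'tvec': array([0.12251969, 0.47752814, 1.05862337])}
{'clock': 0.1, 'joint_pos': array([ 8.63518172e+01,  2.05867812e+01,  6.40467630e-01, -1.70461814e-02,
       -7.01355796e+01, -1.65070538e+01]), 'qvel': array([-0.06216391, -0.1778991 ,  0.141977  ,  0.05472452, -0.03916506,
        0.07796166]), 'tau': array([-1.78356826e-03, -5.84162092e+01,  2.93750435e+01,  7.01554075e+00,
        1.01378281e-02, -5.53693224e-05]), 'tool_pos': array([0.23245947, 0.63326   , 0.22573573]), 'orientation': array([-8.99169284e+01,  7.90560162e-03,  1.59838965e+02]), 'force': array([ 0.60535868,  0.30601814, -0.48133636]), 'moment': array([-0.04756189,  0.02171522,  0.00191101]), 'opening': 0.08788622508917708}
```

View pics/side0.png

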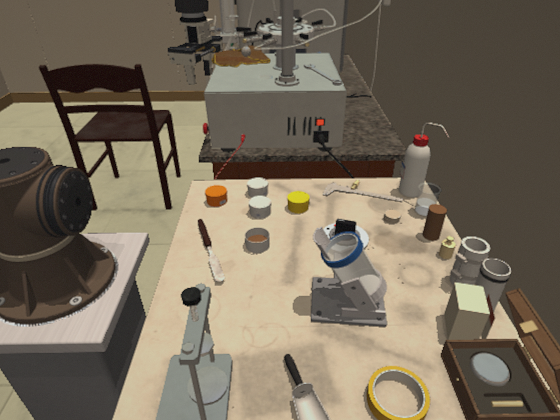

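View pics/top0.png

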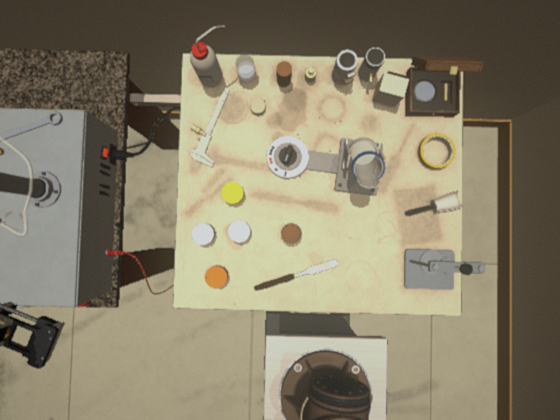

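The side view shows the arm base at left, the leaning tube with its blue collar at (342,248), the dial hidden behind it at (345,228), and a row of tins. In the top view there are two plain lidded tins at (203,234) and (239,232), which match the aluminium description. The open tin with soil is at (291,234). The yellow tin at (232,192) and the orange one at (216,277) are look-alikes. The dial is at (289,157) and the tube collar at (368,168). I'll measure these and confirm in one enlarged crop.

```bash
python3 - <<'E'
from h import *
t=cv2.imread("pics/top0.png"); s=cv2.imread("pics/side0.png")
def blob(im,m,box):
    x0,y0,x1,y1=box; k=np.zeros(m.shape,np.uint8); k[y0:y1,x0:x1]=m[y0:y1,x0:x1]
    c=max(cv2.findContours(k,cv2.RETR_EXTERNAL,cv2.CHAIN_APPROX_NONE)[0],key=cv2.contourArea); return c
ht=cv2.cvtColor(t,cv2.COLOR_BGR2HSV); hs=cv2.cvtColor(s,cv2.COLOR_BGR2HSV)
for c in [(203,234),(239,232),(291,234)]: print(c,ht[c[1],c[0]],ht[c[1]-25,c[0]])
mt=((ht[...,1]<45)&(ht[...,2]>120)).astype(np.uint8)*255
for n,b in {"A":(188,218,220,250),"B":(223,216,256,248)}.items():
    c=blob(t,mt,b); (u,r)=cv2.minEnclosingCircle(c); print(n,u,r,cv2.fitEllipse(c),plane("top",u,.034))
print("open",plane("top",(291,234),.033))
bt=cv2.inRange(ht,(100,80,40),(125,255,255)); bs=cv2.inRange(hs,(100,80,40),(125,255,255))
et=cv2.fitEllipse(cv2.convexHull(np.argwhere(bt[135:200,330:400])[:,::-1].astype(np.int32)+[330,135]))
es=cv2.fitEllipse(cv2.convexHull(np.argwhere(bs[215:285,305:375])[:,::-1].astype(np.int32)+[305,215]))
print("collar",et,es,two(es[0],et[0]))
rt=cv2.inRange(ht,(0,110,80),(9,255,255))|cv2.inRange(ht,(170,110,80),(180,255,255))
n,_,st,ce=cv2.connectedComponentsWithStats(rt[130:185,260:320]); print("red",st[1:,4],ce[1:]+[260,130])
a=cv2.resize(t[120:260,185:400],None,fx=3.6,fy=3.6,interpolation=cv2.INTER_CUBIC); cv2.imwrite("pics/topc.png",a)
b=cv2.resize(t[128:188,260:392],None,fx=6,fy=6,interpolation=cv2.INTER_CUBIC); 
cv2.imwrite("pics/c2.png",np.vstack([b,cv2.resize(s[205:235,310:376],(b.shape[1],240)) if 0 else b[:0]]))
E
```

```text
(203, 234) [ 90   5 213] [ 24  60 209]
(239, 232) [ 98   5 215] [ 30  50 210]
(291, 234) [ 14 122 150] [ 27  55 210]
A (202.47825622558594, 233.53622436523438) 12.061905860900879 ((202.2433319091797, 233.4383087158203), (22.339265823364258, 23.174819946289062), 18.902101516723633) [0.41064869 0.32583759 0.034     ]
B (238.86428833007812, 230.6857147216797) 11.740873336791992 ((238.9435577392578, 230.77456665039062), (22.264135360717773, 22.865192413330078), 14.4297513961792) [0.42043347 0.23268962 0.034     ]
open [0.41548917 0.09868219 0.033     ]
collar ((367.60546875, 167.93832397460938), (30.29408836364746, 33.056480407714844), 40.22611618041992) ((341.77734375, 248.79330444335938), (32.05464553833008, 44.001686096191406), 57.654876708984375) (array([ 0.57755285, -0.0732762 ,  0.13475563]), np.float64(0.0048760738912981124))
red [2 2] [[270.  158.5]
 [271.  161.5]]
```

View pics/topc.png

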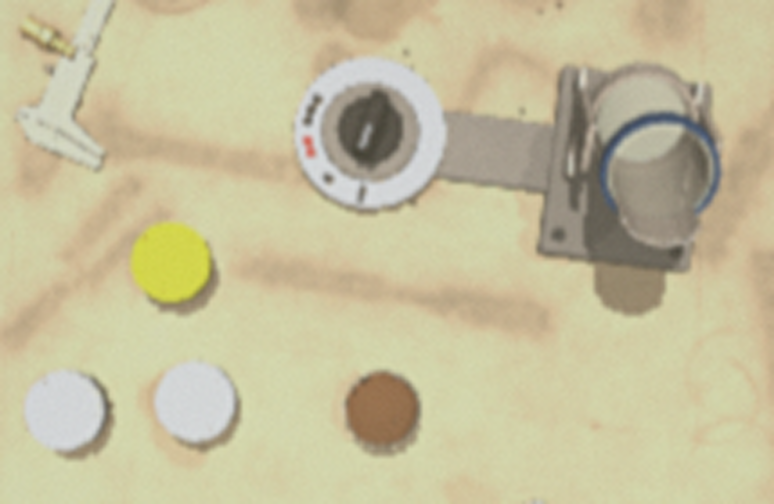

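View pics/c2.png

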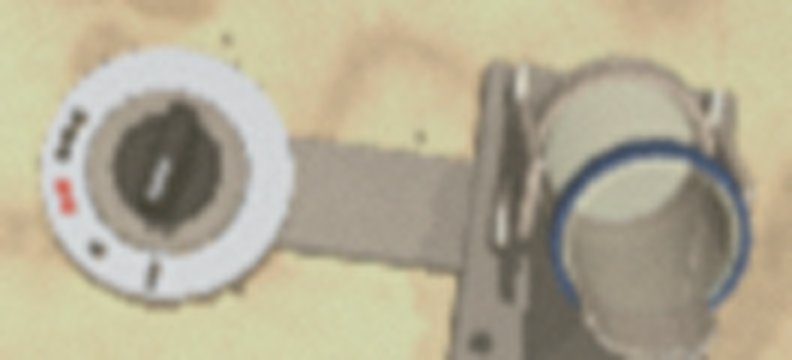

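The crop confirms it: two plain white-silver lids, at crop (65,411) and (196,402), are tin_1 and tin_2, and the brown-filled one at (382,408) is the open tin. The dial centre is at crop c2 (167,172), its pointer lies slightly clockwise of the black bar, and the red dots are at (65,196). Next I'll refine the collar, the dial and the feeder yaw.

```bash
python3 - <<'E'
from h import *
t=cv2.imread("pics/top0.png"); s=cv2.imread("pics/side0.png")
ht=cv2.cvtColor(t,cv2.COLOR_BGR2HSV); hs=cv2.cvtColor(s,cv2.COLOR_BGR2HSV)
def arc(h,b):
    x0,y0,x1,y1=b; m=cv2.inRange(h,(100,80,40),(125,255,255))[y0:y1,x0:x1]
    p=np.argwhere(m)[:,::-1].astype(np.float32)+[x0,y0]; return p.astype(np.float32)
pt,ps=arc(ht,(330,135,400,200)),arc(hs,(305,215,375,285))
for f in (cv2.fitEllipse,cv2.fitEllipseAMS,cv2.fitEllipseDirect):
    a,b=f(pt),f(ps); print(a,b,two(b[0],a[0]))
print(len(pt),len(ps))
m=((ht[...,1]<30)&(ht[...,2]>170)).astype(np.uint8); k=np.zeros_like(m); k[128:186,262:314]=m[128:186,262:314]
c=max(cv2.findContours(k,cv2.RETR_EXTERNAL,cv2.CHAIN_APPROX_NONE)[0],key=cv2.contourArea); e=cv2.fitEllipse(cv2.convexHull(c)); print("plate",e)
D=plane("top",e[0],.022); print(D)
o=np.array([260,128]); 
def w(p,z): return plane("top",np.array(p)/6-.42+o,z)
bar=w((153,275),.022); red=w((65,196),.022); one=w((97,250),.022)
for n,v in(("bar",bar-D),("one",one-D),("red",red-D)): print(n,np.degrees(np.arctan2(v[1],v[0])),np.hypot(*v[:2]))
v=w((151,198),.058)-w((165,162),.058); print("ptr",np.degrees(np.arctan2(v[1],v[0])))
v=w((178,100),.058)-w((162,225),.058); print("knobbar",np.degrees(np.arctan2(v[1],v[0])))
a=cv2.resize(s[200:325,290:400],None,fx=4.5,fy=4.5,interpolation=cv2.INTER_CUBIC); cv2.imwrite("pics/sc.png",a)
E
```

```text
((367.2771301269531, 166.848876953125), (28.05451774597168, 32.06337356567383), 53.763221740722656) ((341.00238037109375, 247.95631408691406), (29.087705612182617, 41.35264205932617), 58.70238494873047) (array([ 0.57808003, -0.07204625,  0.13588343]), np.float64(0.0012554950522194134))
((367.3301696777344, 167.01466369628906), (28.37067413330078, 32.19660186767578), 232.62965393066406) ((341.00238037109375, 247.95631408691406), (29.087705612182617, 41.35264205932617), 58.70238494873047) (array([ 0.5778683 , -0.07217521,  0.13597039]), np.float64(0.001627346859851555))
((366.975830078125, 165.81130981445312), (25.998106002807617, 31.22285270690918), 59.41881561279297) ((341.00238037109375, 247.95631408691406), (29.087705612182617, 41.35264205932617), 58.70238494873047) (array([ 0.57939535, -0.0712995 ,  0.13539561]), np.float64(0.0010788406902494157))
15 363
plate ((287.3816223144531, 156.2699737548828), (41.603363037109375, 42.55238342285156), 87.56002044677734)
[0.61822269 0.11288997 0.022     ]
bar 173.86656386930997 0.045516341906640924
one 139.80420688429044 0.04575520940611005
red 104.77806036045048 0.04562350113259926
ptr 160.35891819729846
knobbar -5.785594923234156
```

View pics/sc.png

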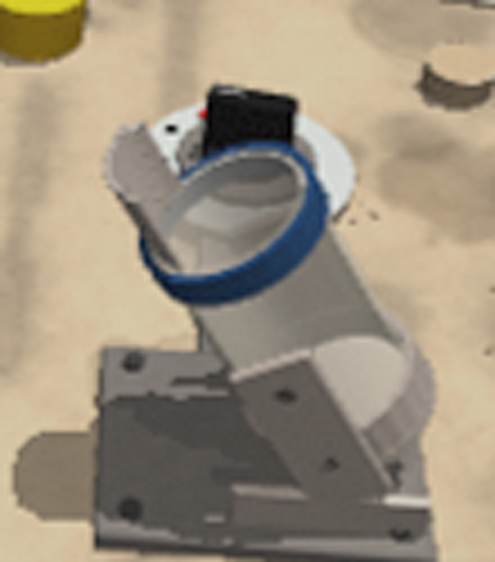

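The side crop shows the collar with its outer wall visible and the lip at its left. The blob fits are therefore biased, so I'll fit the collar's inner edge, which lies in the rim plane.

```bash
cat >> h.py <<'E'
def rim(im,c,S=6,R=30):
    # inner edge of the blue ring, by rays from c
    x0,y0=int(c[0])-R,int(c[1])-R
    q=cv2.resize(im[y0:y0+2*R,x0:x0+2*R],None,fx=S,fy=S,interpolation=cv2.INTER_CUBIC).astype(int)
    d=q[...,0]-q[...,2]; P=[]; Q=[]
    for a in np.radians(np.arange(0,360,4)):
        r=np.arange(8*S,24*S); x=((c[0]-x0+.5)*S+r*np.cos(a)).astype(int); y=((c[1]-y0+.5)*S+r*np.sin(a)).astype(int)
        ok=(x<2*R*S)&(y<2*R*S)&(x>=0)&(y>=0); v=d[y[ok],x[ok]]; i=np.flatnonzero(v>25)
        if len(i) and v.max()>35: P.append([(x[i[0]]+.5)/S-.5+x0,(y[i[0]]+.5)/S-.5+y0]); Q.append(np.degrees(a))
    return np.array(P,np.float32),np.array(Q)
E
python3 - <<'E'
from h import *
t=cv2.imread("pics/top0.png"); s=cv2.imread("pics/side0.png"); C={}; vis=[]
for n,im,c in(("top",t,(367.4,167)),("side",s,(341,246))):
    P,Q=rim(im,c); e=cv2.fitEllipse(P)
    for _ in range(3):
        (cx,cy),(A,B),an=e; M=cv2.getRotationMatrix2D((0,0),an,1)[:,:2]; d=(P-[cx,cy])@M.T
        r=np.hypot(d[:,0]/(A/2),d[:,1]/(B/2))-1; k=abs(r)<.07; e=cv2.fitEllipse(P[k])
    C[n]=e; print(n,len(P),k.sum(),e,Q[~k])
    z=cv2.resize(im[int(c[1])-30:int(c[1])+30,int(c[0])-30:int(c[0])+30],None,fx=6,fy=6,interpolation=cv2.INTER_CUBIC)
    f=lambda p:tuple(int(v) for v in ((np.array(p)-[int(c[0])-30,int(c[1])-30]+.5)*6))
    for p,kk in zip(P,k): cv2.circle(z,f(p),2,(0,255,0) if kk else (0,0,255),-1)
    cv2.ellipse(z,(f(e[0]),(e[1][0]*6,e[1][1]*6),e[2]),(0,255,255),1); vis.append(z)
cv2.imwrite("pics/rim.png",np.hstack(vis))
m,g=two(C["side"][0],C["top"][0]); print("mouth",m,g)
# predicted rim size check r=33.5 mm
y=np.radians(-6.1); X=np.array([np.cos(y),np.sin(y),0]);Y=np.array([-np.sin(y),np.cos(y),0]); Z=-.5*X+[0,0,np.cos(np.pi/6)]; U=np.cos(np.pi/6)*X+[0,0,.5]
print("Z",Z,"floor",m-.11*Z)
for n in("top","side"):
  for r in(.0305,.0335): 
    e=cv2.fitEllipse(np.array([proj(n,m+r*(np.cos(a)*U+np.sin(a)*Y)) for a in np.arange(0,6.28,.2)],np.float32)); print(n,r,e)
E
```

```text
top 11 11 ((367.5679016113281, 166.62069702148438), (26.390417098999023, 30.51180648803711), 68.21908569335938) []
side 78 78 ((339.6969299316406, 246.82293701171875), (23.189733505249023, 39.540794372558594), 58.873268127441406) []
mouth [ 0.57686388 -0.07199403  0.13866102] 0.0013527677794867438
Z [-0.49716897  0.05313204  0.8660254 ] floor [ 0.63155247 -0.07783855  0.04339822]
top 0.0305 ((367.5821228027344, 166.7317352294922), (24.27346420288086, 27.021238327026367), 68.39165496826172)
top 0.0335 ((367.5915222167969, 166.69442749023438), (26.662057876586914, 29.67993927001953), 68.3862075805664)
side 0.0305 ((340.334716796875, 247.08340454101562), (20.52311134338379, 34.586082458496094), 58.85089874267578)
side 0.0335 ((340.3873596191406, 247.14605712890625), (22.548574447631836, 37.99378967285156), 58.852386474609375)
```

View pics/rim.png

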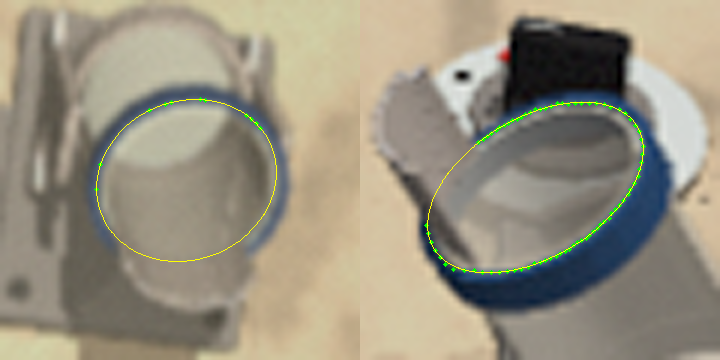

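Request:
step_arm(
  rows=[
    [[1, 1.5, -5, 0, 0, 0, -2], [1, 3, -5.5, 0, 0, 0, -3], [1, 3, -5.5, 0, 0, 0, -3], [1, 3, -5.5, -1, 0, 0, -2], [1, 3, -5, -2, 0, 0, 0], [1, 3, -4, -3, 0, 0, 0]],
  ],
)

```text
clock: 0.85
tool_pos: [0.3978, 0.3282, 0.167]
orientation: [-90.1, 0.0, 149.8]
force: [1.5, 1.7, -0.9]
opening: 0.0875
```

The ring fits the ellipse in both views, and the predicted ellipse angles agree (68.4/68.2 and 58.85/58.87). The mouth is at (0.577,-0.072,0.139) and the feeder yaw is about -6.1°. Now I'll descend on tin A.

Request:
step_arm(
  rows=[
    [[1, 1.3, -0.2, -3, 0, 0, 0], [1, 0, 0, -5, 0, 0, 0], [1, 0, 0, -4, 0, 0, 0], [1, 0, 0, -2.2, 0, 0, 0], [1, 0, 0, -1.1, 0, 0, 0], [1, 0, 0, 0, 0, 0, 0], [-1, 0, 0, 0, 0, 0, 0], [-1, 0, 0, 0, 0, 0, 0], [-1, 0, 0, 0, 0, 0, 0], [-1, 0, 0, 0, 0, 0, 0], [-1, 0, 0, 0, 0, 0, 0]],
  ],
)

```text
clock: 2.22
tool_pos: [0.4101, 0.328, 0.0142]
orientation: [-90.0, 0.0, 149.9]
force: [-1.2, -0.1, 4.9]
opening: 0.0549
```

Request:
step_arm(
  rows=[
    [[-1, 0, 0, 3, 0, 0, 0], [-1, 0, 0, 5.5, 0, 0, 0], [-1, 0, 0, 5.5, 0, 0, 0], [-1, 1, -4, 5.2, 0, 0, 4], [-1, 2, -5.5, 0, 0, 0, 5], [-1, 2, -6, 0, 0, 0, 5], [-1, 2, -6, 0, 0, 0, 5], [-1, 2, -6, 0, 0, 0, 5], [-1, 2, -6, 0, 0, 0, 0], [-1, 2.2, -4, 0, 0, 0, 0], [-1, 0, -2.1, 0, 0, 0, 0], [-1, 0, 0, 0, 0, 0, 0]],
  ],
)

```text
clock: 3.72
tool_pos: [0.5401, -0.0646, 0.2021]
orientation: [-90.0, -0.1, 173.7]
force: [0.6, 0.4, -1.1]
opening: 0.0547
```

Request:
step_arm(
  rows=[
    [[-1, 0, 0, 0, -0.53, -4.97, 0], [-1, 0, 0, 0, -0.85, -7.95, 0], [-1, 0, 0, 0, -0.85, -7.95, 0], [-1, 0, 0, 0, -0.53, -4.97, 0], [-1, 0, 0, 0, -0.42, -3.98, 0], [-1, 0, 0, 0, 0, 0, 0], [-1, 0, 0, 0, 0, 0, 0]],
  ],
)

```text
clock: 4.6
tool_pos: [0.5409, -0.0631, 0.2034]
orientation: [-90.1, 30.0, 173.8]
force: [0.8, 0.2, 0.6]
opening: 0.0544
```

```bash
python3 - <<'E'
from h import *
for n in("side","top"): 
    im=ctrl.snapshot(n); cv2.imwrite(f"pics/{n}1.png",im)
s=cv2.imread("pics/side1.png"); t=cv2.imread("pics/top1.png")
z=lambda im,x,y:cv2.resize(im[y:y+120,x:x+100],None,fx=4,fy=4,interpolation=cv2.INTER_CUBIC)
cv2.imwrite("pics/v1.png",np.hstack([z(s,285,170),z(t,320,130)]))
o=ctrl.get_obs(); print(o["tool_pos"],o["orientation"],o["joint_pos"],o["opening"])
R=__import__("scipy.spatial.transform",fromlist=["Rotation"]).Rotation.from_euler("xyz",o["orientation"],degrees=True).as_matrix(); print(R)
print(proj("side",o["tool_pos"]),proj("side",o["tool_pos"]+R[:,1]*.014),proj("top",o["tool_pos"]))
E
```

```text
[ 0.54166622 -0.06268843  0.20357392] [-90.1072146   30.03353578 173.7773408 ] [ 17.11835503  -7.20912295 -55.81464726  40.87289271 -17.48227911
  29.98579155] 0.05446171796290009
[[-0.86063186  0.49775987 -0.10746127]
 [ 0.09383893 -0.05239087 -0.99420795]
 [-0.50050681 -0.86573108 -0.00162   ]]
[321.58332814 214.09335729] [325.3263236  220.05933149] [369.53071246 178.33294341]
```

View pics/v1.png

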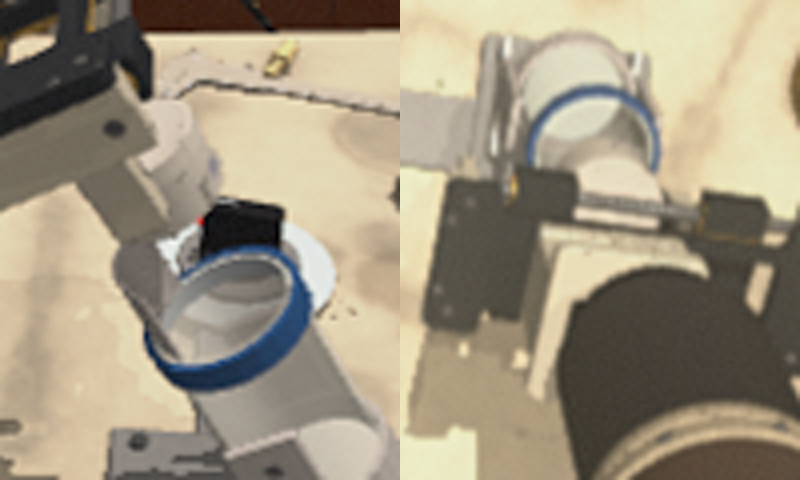

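```bash
cat >> h.py <<'E'
from scipy.spatial.transform import Rotation as Ro
yaw=np.radians(-6.1); X0=np.array([np.cos(yaw),np.sin(yaw),0]);TY=np.array([-np.sin(yaw),np.cos(yaw),0])
TZ=-.5*X0+np.array([0,0,.75**.5]); TX=.75**.5*X0+np.array([0,0,.5]); M=np.array([.5769,-.0722,.1387])
def st():
    o=ctrl.get_obs(); p=o["tool_pos"]; R=Ro.from_euler("xyz",o["orientation"],degrees=True).as_matrix(); return p,R,o
def tube(p): d=p-M; return np.array([d@TX,d@TY,d@TZ])*1000
E
python3 - <<'E'
from h import *
p,R,o=st(); print("TCP in mouth frame mm",tube(p))
z=-R[:,1]
for off in(-.004,0,.004):
  q=p+off*TX; 
  for h in(-.014,.019): 
    c=np.array([proj("side",q+h*z+.0285*(np.cos(a)*TX+np.sin(a)*TY)) for a in np.arange(0,6.28,.05)]); print(off,h,"rightmost",c[c[:,0].argmax()],"lowest",c[c[:,1].argmax()], "top",c[c[:,1].argmin()])
s=cv2.imread("pics/side1.png"); cv2.imwrite("pics/v2.png",cv2.resize(s[180:240,300:360],None,fx=10,fy=10,interpolation=cv2.INTER_CUBIC))
E
```

```text
TCP in mouth frame mm [ 1.22105626  5.71362595 74.20497739]
-0.004 -0.014 rightmost [338.34687871 215.15002635] lowest [315.7017514  232.64968997] top [331.17222318 209.64652977]
-0.004 0.019 rightmost [329.5818433  200.27935384] lowest [305.71771638 218.39872926] top [323.18158472 195.49094227]
0 -0.014 rightmost [340.5053939 214.2822224] lowest [317.82825421 231.812253  ] top [333.23945895 208.79868341]
0 0.019 rightmost [331.7678929  199.36159982] lowest [307.86782914 217.51330086] top [325.28066531 194.59443338]
0.004 -0.014 rightmost [342.6728618  213.41081913] lowest [319.96363911 230.97131818] top [335.31496252 207.94744614]
0.004 0.019 rightmost [333.96470666 198.75659988] lowest [310.02711246 216.62409598] top [327.38833706 193.69425525]
```

View pics/v2.png

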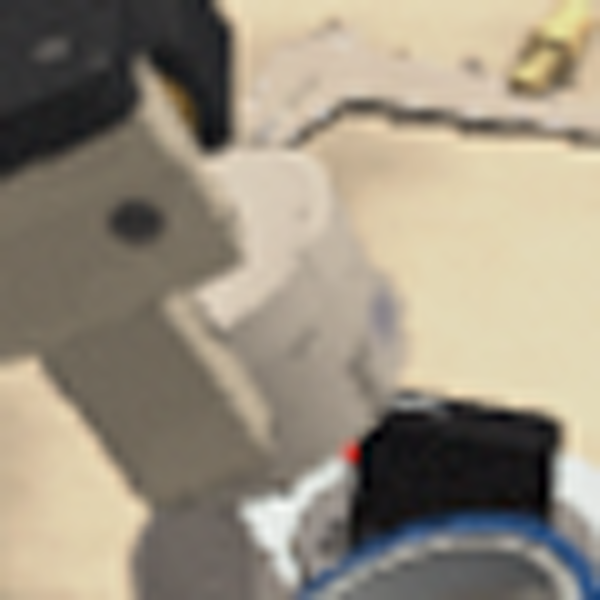

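The crop shows the gripped tin's foot rim rightmost at about (340.1,214.6), against a predicted (340.5,214.3), so the tin is centred in the grip. Next I'll align with the axis and come down over the lip.

Request:
step_arm(
  rows=[
    [[-1, 0.1, -0.5, 0, 0, 0, 0], [-1, 0.5, -0.15, -1.0, 0, 0, 0], [-1, 0.5, -0.07, -1.1, 0, 0, 0], [-1, 0, 0, 0, 0, 0, 0], [-1, 0, 0, 0, 0, 0, 0]],
  ],
)

```text
clock: 5.32
tool_pos: [0.5522, -0.071, 0.183]
orientation: [-90.1, 29.9, 173.8]
force: [-0.3, -0.6, -0.4]
opening: 0.0547
```

```bash
python3 - <<'E'
from h import *
p,R,o=st(); print(tube(p),p,R[:,1],-TZ,o["joint_pos"],o["force"])
E
```

```text
[ 0.72839559 -1.4505767  50.72704901] [ 0.55215318 -0.07101416  0.18299511] [ 0.49553307 -0.05276977 -0.86698462] [ 0.49716897 -0.05313204 -0.8660254 ] [ 11.63041801  -4.26765285 -58.1426065   49.89183642 -11.43137874
  25.08257676] [-0.32902992 -0.60401755 -0.38306683]
```

```bash
cat >> h.py <<'E'
from scipy.optimize import least_squares
DATA=[([86.3518,20.5868,.6405,-.017,-70.1356,-16.507],[.23246,.63326,.22574]),
([17.11836,-7.20912,-55.81465,40.87289,-17.48228,29.98579],[.54167,-.06269,.20357]),
([11.63042,-4.26765,-58.14261,49.89184,-11.43138,25.08258],[.55215,-.07101,.18300])]
def fk(q,k,sg=1):
    e=lambda a,v:Ro.from_euler(a,v,degrees=True)
    a1,h,a2,a3,d4,L=k; R2=e('z',q[0])*e('y',q[1]); R3=R2*e('y',-q[2]); R5=R3*e('x',sg*q[3])*e('y',-q[4])
    return e('z',q[0]).apply([a1,0,h])+R2.apply([0,0,a2])+R3.apply([d4,0,a3])+R5.apply([L,0,0]),R5
E
python3 - <<'E'
from h import *
o=ctrl.get_obs(); print(o["joint_pos"],o["tool_pos"])
for sg in(1,-1):
    f=lambda k:np.r_[np.ravel([fk(q,k,sg)[0]-p for q,p in DATA]),.003*(k-[0,.399,.35,.042,.351,.30])]
    r=least_squares(f,[0,.399,.35,.042,.351,.3]); print(sg,r.x.round(4),(r.fun[:9]*1000).round(2),fk(DATA[2][0],r.x,sg)[1].apply([1,0,0]))
E
```

```text
[ 11.63041801  -4.26765285 -58.1426065   49.89183642 -11.43137874
  25.08257676] [ 0.55215318 -0.07101416  0.18299511]
1 [ 1.0958 -1.2472 -0.1813  0.343  -0.5363 -1.1397] [-191.63   12.06    2.4    -1.03   -5.22  -14.86    0.99    8.48   12.48] [ 0.4344146   0.24417522 -0.86698467]
-1 [-0.2563  0.6231  1.0428 -0.0341  0.5848  1.1427] [-191.62   12.25   -0.59    2.21   -4.84    3.66   -2.25    7.35   -3.07] [ 0.49553298 -0.0527698  -0.86698467]
```

```bash
cat >> h.py <<'E'
def fk2(q,k):
    e=lambda a,v:Ro.from_euler(a,v,degrees=True)
    a1,b,h,a2,a3,d4,L=k; R2=e('z',q[0])*e('y',q[1]); R3=R2*e('y',-q[2]); R5=R3*e('x',-q[3])*e('y',-q[4])
    return e('z',q[0]).apply([a1,b,h])+R2.apply([0,0,a2])+R3.apply([d4,0,a3])+R5.apply([L,0,0]),R5
E
python3 - <<'E'
from h import *
k0=np.array([0,-.17,.35,.35,.04,.35,.28])
f=lambda k,w=.003:np.r_[np.ravel([fk2(q,k)[0]-p for q,p in DATA]),w*(k-k0)]
for w in(.003,.0003):
    r=least_squares(f,k0,args=(w,)); print(w,r.x.round(4),(r.fun[:9]*1000).round(2))
E
```

```text
0.003 [ 0.3671 -0.1868 -0.2394  0.4785  0.1399  0.0679  0.0904] [ -4.89   0.25   0.79  -5.11  13.87  -4.88   4.8  -19.08   4.1 ]
0.0003 [ 0.367  -0.1869 -0.2423  0.4798  0.141   0.0671  0.09  ] [ -4.85   0.25   0.78  -5.2   13.88  -4.86   4.88 -19.05   4.09]
```

```bash
cat >> h.py <<'E'
def fk3(q,k):
    e=lambda a,v:Ro.from_euler(a,v,degrees=True)
    h,a2,d4,L,w=k; R2=e('z',q[0])*e('y',q[1]); R3=R2*e('y',-q[2]); R5=R3*e('x',-q[3])*e('y',-q[4])
    return e('z',q[0]).apply([0,0,h])+R2.apply([0,0,a2])+R3.apply([d4,0,0])+R5.apply([L,w,0]),R5
E
python3 - <<'E'
from h import *
k0=np.array([.2,.41,.43,.3,-.15])
f=lambda k,w=.003:np.r_[np.ravel([fk3(q,k)[0]-p for q,p in DATA]),w*(k-k0)]
for w in(.003,.0003):
    r=least_squares(f,k0,args=(w,)); print(w,r.x.round(4),(r.fun[:9]*1000).round(2))
k=r.x; lim=np.array([[-176,176],[-82,121.7],[-58.28,71.71],[-173.9,95.5],[-174.8,-.11]])
def ik(p,d,q0):
    g=lambda q:np.r_[(fk3(q,k)[0]-p)*100,(fk3(q,k)[1].apply([1,0,0])-d)*100]
    best=None
    for s in [q0]+[np.array(q0)+np.random.default_rng(i).normal(0,40,5) for i in range(12)]:
        s=np.clip(s,lim[:,0]+.1,lim[:,1]-.1); r=least_squares(g,s,bounds=(lim[:,0],lim[:,1]))
        if best is None or r.cost<best.cost-1e-6: best=r
    return best
q0=DATA[2][0][:5]
for s in(.0507,.03,.01,.003):
  for tilt in(30,20,10):
    t=np.radians(tilt); d=np.array([np.sin(t)*X0[0],np.sin(t)*X0[1],-np.cos(t)]); r=ik(M+s*TZ,d,q0); print(s,tilt,r.x.round(1),(r.fun/100*1000).round(1))
E
```

```text
0.003 [ 0.1988  0.6016  0.4636  0.378  -0.1918] [ 0.   -0.    0.   -0.    0.01  0.    0.   -0.   -0.01]
0.0003 [ 0.1988  0.6016  0.4636  0.378  -0.1918] [ 0. -0. -0. -0.  0.  0.  0. -0. -0.]
0.0507 30 [ 11.6  -4.4 -58.3  50.4 -11.4] [ 0.4 -0.2  0.9 -0.5  0.2 -0.3]
0.0507 20 [ 18.2  -0.1 -40.6  15.4 -32.1] [-0. -0.  0. -0.  0. -0.]
0.0507 10 [ 15.6   5.4 -28.3   5.  -47.2] [-0.  0.  0.  0.  0.  0.]
0.03 30 [  8.5  -2.1 -58.3  55.4  -8.6] [ 3.5 -2.   9.4 -4.8  2.3 -2.9]
0.03 20 [ 17.4   2.2 -41.3  16.3 -29. ] [-0.  0. -0.  0.  0.  0.]
0.03 10 [ 15.1   7.4 -28.5   5.1 -44.8] [-0. -0. -0.  0. -0.  0.]
0.01 30 [  5.1  -0.1 -58.3  61.5  -6. ] [ 5.8 -3.4 18.3 -9.5  4.1 -5.6]
0.01 20 [ 16.7   4.4 -42.   17.5 -26.1] [ 0.  0.  0.  0.  0. -0.]
0.01 10 [ 14.7   9.4 -28.7   5.2 -42.6] [-0. -0. -0. -0. -0. -0.]
0.003 30 [  3.8   0.6 -58.3  64.1  -5.1] [  6.5  -3.7  21.7 -11.2   4.6  -6.6]
0.003 20 [ 16.4   5.2 -42.2  18.  -25.1] [ 0.  0. -0.  0.  0. -0.]
0.003 10 [ 14.5  10.1 -28.8   5.3 -41.8] [-0. -0. -0.  0. -0.  0.]
```

```bash
cat >> h.py <<'E'
K=np.array([.1988,.6016,.4636,.378,-.1918])
_f=lambda k:np.r_[np.ravel([fk3(q,k)[0]-p for q,p in DATA]),.0001*(k-K)]
K=least_squares(_f,K).x
LIM=np.array([[-176,176],[-82,121.7],[-75,71.71],[-173.9,95.5],[-174.8,-.11]])
def ik(p,d,q0=(15,5,-42,18,-26)):
    g=lambda q:np.r_[(fk3(q,K)[0]-p)*100,(fk3(q,K)[1].apply([1,0,0])-d)*100]
    return least_squares(g,q0,bounds=(LIM[:,0],LIM[:,1]))
def lean(t): t=np.radians(t); return np.sin(t)*X0-np.array([0,0,np.cos(t)])
E
python3 - <<'E'
from h import *
for t in(22,24,25,26,27,28,30):
  for s in(.06,.003):
    r=ik(M+s*TZ,lean(t)); print(t,s,r.x.round(1),r.cost.round(5))
for P in((.41,.326,.015),(.42,.233,.015),(.42,0,.015),(.40,-.05,.015)):
    r=ik(np.array(P),lean(-6)); print(P,r.x.round(1),r.cost.round(5))
E
```

```text
22 0.06 [ 18.8  -2.1 -43.1  18.3 -30.1] 0.0
22 0.003 [ 16.2   4.4 -45.8  23.4 -21. ] 0.0
24 0.06 [ 18.9  -3.1 -46.2  22.5 -26.6] 0.0
24 0.003 [ 15.1   3.5 -49.9  31.5 -16.3] 0.0
25 0.06 [ 18.7  -3.6 -47.9  25.  -24.8] 0.0
25 0.003 [ 13.7   3.1 -52.3  37.5 -13.6] 0.0
26 0.06 [ 18.4  -4.  -49.6  27.9 -22.9] 0.0
26 0.003 [ 11.1   2.7 -55.1  46.3 -10.3] 0.0
27 0.06 [ 17.9  -4.4 -51.4  31.2 -20.9] 0.0
27 0.003 [  5.    2.3 -58.5  62.4  -5.7] 0.0
28 0.06 [ 17.1  -4.8 -53.3  35.2 -18.7] 0.0
28 0.003 [ -5.8   1.7 -60.5  86.3  -0.1] 0.12055
30 0.06 [ 13.8  -5.5 -57.4  45.9 -13.7] 0.0
30 0.003 [ -5.8   0.  -60.6  86.   -0.1] 2.51444
(0.41, 0.326, 0.015) [ 55.7  22.5 -25.9  -7.5 -44.6] 0.0
(0.42, 0.233, 0.015) [ 48.2  19.6 -31.2  -7.2 -42.9] 0.0
(0.42, 0, 0.015) [ 24.1  15.6 -39.   -4.6 -40.6] 0.0
(0.4, -0.05, 0.015) [ 18.6  14.4 -41.4  -3.9 -39.8] 0.0
```

Request:
step_arm(
  rows=[
    [[-1, -1.2, 0.13, 2.2, 0, 0, 0], [-1, -1.6, 0.2, 2.1, 0.53, 5, 0], [-1, -2.4, 0.4, 0, 0.85, 8, 0], [-1, -2.4, 0.4, 0, 0.85, 8, 0], [-1, -2.4, 0.4, -2, 0.64, 6, 0], [-1, -2.2, 0.4, -4, 0.3, 2.9, 0], [-1, 0, 0, -5, 0, 0, 0], [-1, 0, 0, -5, 0, 0, 0], [-1, 0, 0, 0, 0, 0, 0], [-1, 0, 0, 0, 0, 0, 0]],
  ],
)

```text
clock: 6.58
tool_pos: [0.4342, -0.0536, 0.0662]
orientation: [-89.7, 0.6, 173.8]
force: [0.2, -0.7, -0.2]
opening: 0.0547
```

Request:
step_arm(
  rows=[
    [[-1, 0, 0, -3, 0.06, 0.6, 0], [-1, 0, 0, -1.5, 0, 0, 0], [-1, 0, 0, -0.6, 0, 0, 0], [-1, 0, 0, 0, 0, 0, 0], [0.7, 0, 0, 0, 0, 0, 0], [0.7, 0, 0, 0, 0, 0, 0], [0.7, 0, 0, 0.2, 0.4, 4, 0], [0.7, 0, 0, 0, 0.45, 4, 0], [0.7, 0, 0, 0, 0, 0, 0], [0.7, 0, 0, 0, 0, 0, 0]],
  ],
)

```text
clock: 7.82
tool_pos: [0.4325, -0.0545, 0.0154]
orientation: [-89.7, -8.1, 173.7]
force: [0.0, -0.1, -1.1]
opening: 0.0744
```

```bash
python3 - <<'E'
from h import *
p,R,o=st(); print(p,R[:,1],R[:,2],o["opening"],o["force"])
E
```

```text
[ 0.43251157 -0.05453861  0.01540917] [-0.1402124   0.00950067 -0.99007587] [-0.10891696 -0.99403343  0.00588594] 0.07444486896172116 [ 0.01708271 -0.13931396 -1.09007993]
```

Request:
step_arm(
  rows=[
    [[0.7, 0.1, 0, 0, 0, 0, 0], [-1, 0, 0, 0, 0, 0, 0], [-1, 0, 0, 0, 0, 0, 0], [-1, 0, 0, 0, 0, 0, 0], [-1, 0, 0, 0, 0, 0, 0], [-1, 0, 0, 4, 0, 0, 0], [-1, 0, 0, 6, 0, 0, 0], [-1, 0, 0, 6, -0.5, -5, 0], [-1, 2, 0, 4, -0.85, -8, 0], [-1, 3, -0.4, 0, -0.85, -8, 0], [-1, 3, -0.5, 0, -0.64, -6, 0], [-1, 3, -0.5, 0, -0.3, -2.9, 0]],
  ],
)

```text
clock: 9.32
tool_pos: [0.5436, -0.0683, 0.2159]
orientation: [-89.9, 22.1, 173.8]
force: [0.5, -0.8, -0.4]
opening: 0.0544
```

Request:
step_arm(
  rows=[
    [[-1, 0, 0, 0, 0, 0, 0], [-1, 0, 0, 0, 0, 0, 0]],
  ],
)

```text
clock: 9.57
tool_pos: [0.5435, -0.0685, 0.2153]
orientation: [-89.8, 21.9, 173.7]
force: [0.1, 0.5, -0.0]
opening: 0.0549
```

```bash
cat >> h.py <<'E'
def tinaxes(R,de):  # tin axis (up) for tool tilted de deg less than the tin
    return Ro.from_rotvec(-TY*np.radians(de)).apply(-R[:,1])
def look(tag,box=(300,180),de=8):
    s=ctrl.snapshot("side"); cv2.imwrite(f"pics/side_{tag}.png",s); p,R,o=st(); z=tinaxes(R,de)
    print("tube mm",tube(p),"lean",np.degrees(np.arcsin(R[:,1]@X0)),"side tilt",R[:,1]@TY,"jaw",R[:,2],"tin axis err",np.degrees(np.arccos(min(1,z@TZ))),o["opening"],o["force"],o["joint_pos"].round(1))
    x,y=box; q=cv2.resize(s[y:y+60,x:x+60],None,fx=10,fy=10,interpolation=cv2.INTER_CUBIC)
    return s,p,R,z,q
def foot(p,z,h=-.0155,off=0):
    x=np.cross(TY,z); c=np.array([proj("side",p+off*x+h*z+.0285*(np.cos(a)*x+np.sin(a)*TY)) for a in np.arange(0,6.28,.05)])
    return c
E
python3 - <<'E'
from h import *
s,p,R,z,q=look("a")
for h in(-.0155,.0175):
    c=foot(p,z,h); print("rightmost",c[c[:,0].argmax()])
    cv2.polylines(q,[((c-[300,180]+.5)*10).astype(int)],True,(0,255,0),1)
cv2.imwrite("pics/a.png",q)
E
```

```text
tube mm [ 9.37552986  0.2096345  83.22974972] lean 21.916703050154208 side tilt -0.004550404585329178 jaw [-0.11101798 -0.99381393  0.00298061] tin axis err 0.27363019867273003 0.05478999272466759 [ 0.58405929  0.32988546 -0.72992402] [ 19.5  -4.  -40.8  16.9 -34.6  51.7]
rightmost [343.10660456 211.13579352]
rightmost [334.31829608 196.14339421]
```

View pics/a.png

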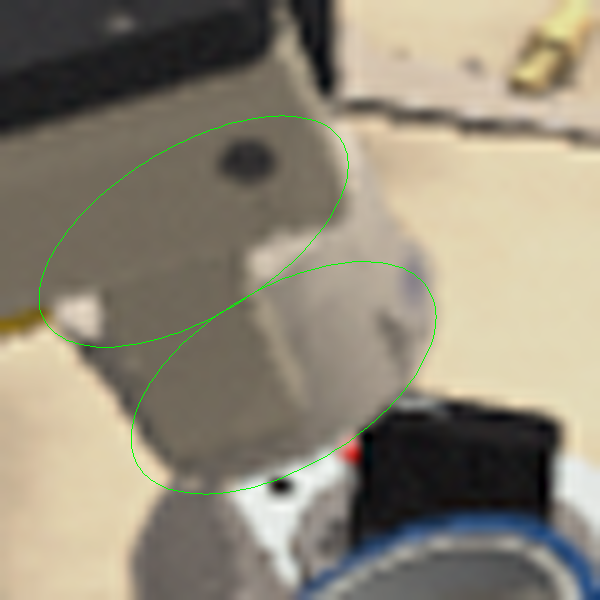

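The green prediction matches the visible tin edge: foot right edge at crop (432,300) against a predicted (435,310). The tin axis is within 0.3° of the tube axis. Now I'll come down along the axis to just above the rim.

Request:
step_arm(
  rows=[
    [[-1, -0.8, 0.04, -0.47, 0, 0, 0], [-1, 0.6, -0.07, -1.1, 0, 0, 0], [-1, 0.8, -0.08, -1.3, 0, 0, 0], [-1, 0.8, -0.08, -1.3, 0, 0, 0], [-1, 0.6, -0.07, -1.1, 0, 0, 0], [-1, 0.33, -0.03, -0.66, 0, 0, 0], [-1, 0, 0, 0, 0, 0, 0], [-1, 0, 0, 0, 0, 0, 0]],
  ],
)

```text
clock: 10.62
tool_pos: [0.5674, -0.0713, 0.1566]
orientation: [-89.8, 22.0, 173.7]
force: [-0.4, -0.1, -0.3]
opening: 0.055
```

```bash
python3 - <<'E'
from h import *
s,p,R,z,q=look("b",(310,205))
for h in(-.0155,.0175):
    c=foot(p,z,h); cv2.polylines(q,[((c-[310,205]+.5)*10).astype(int)],True,(0,255,0),1)
t=ctrl.snapshot("top"); cv2.imwrite("pics/top_b.png",t)
cv2.imwrite("pics/b.png",q)
E
```

```text
tube mm [8.09823664e-01 1.13285882e-02 2.03895096e+01] lean 22.010024989645764 side tilt -0.004106809921995745 jaw [-0.11050399 -0.993872    0.00270541] tin axis err 0.23552538860301747 0.054717803000299096 [ 0.97105298 -0.19725129 -0.4048966 ] [ 17.1   2.4 -45.   22.  -23.9  47.8]
```

View pics/b.png

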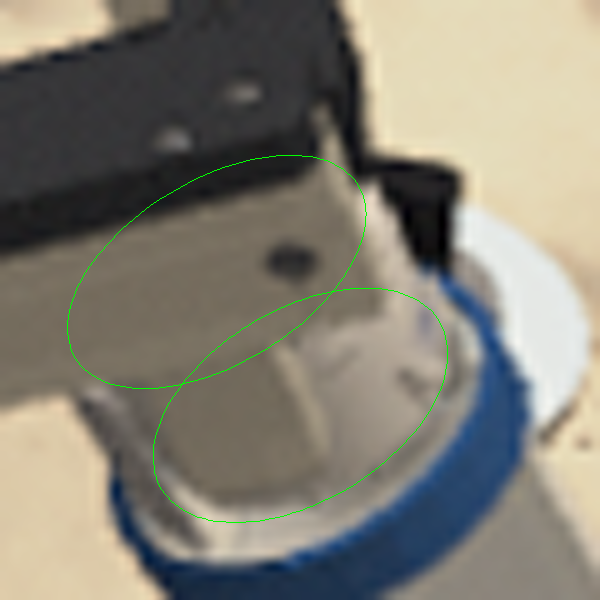

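The crop shows the foot (green) centred over the rim opening, and no contact forces. I'll go in slowly.

Request:
step_arm(
  rows=[
    [[-1, 0.15, -0.02, -0.35, 0, 0, 0], [-1, 0.2, -0.02, -0.35, 0, 0, 0], [-1, 0.2, -0.02, -0.35, 0, 0, 0], [-1, 0.2, -0.02, -0.36, 0, 0, 0], [-1, 0, 0, 0, 0, 0, 0], [-1, 0, 0, 0, 0, 0, 0]],
  ],
)

```text
clock: 11.48
tool_pos: [0.5748, -0.0721, 0.1421]
orientation: [-89.8, 22.0, 173.7]
force: [-0.1, 0.1, -0.4]
opening: 0.0547
```

```bash
python3 - <<'E'
from h import *
look("c")
E
```

```text
tube mm [-0.0477505  -0.11107563  4.05059102] lean 21.965863811803914 side tilt -0.004434657181450455 jaw [-0.11066803 -0.99385292  0.00299475] tin axis err 0.25634060788141116 0.054847859271857397 [-0.69541056 -0.36456211  0.41715454] [ 16.3   4.2 -45.9  24.  -21.2  46.4]
```

No contact force with the foot about 11 mm inside. Releasing.

Request:
step_arm(
  rows=[
    [[0.8, 0, 0, 0, 0, 0, 0], [0.8, 0, 0, 0, 0, 0, 0], [0.8, 0, 0, 0, 0, 0, 0], [0.8, 0, 0, 0, 0, 0, 0], [0.8, -0.5, 0.06, 0.9, 0, 0, 0], [0.8, -1.5, 0.16, 2.6, 0, 0, 0], [0.8, -2.5, 0.26, 4.3, 0, 0, 0], [0.8, -2.5, 0.26, 4.3, 0, 0, 0], [0.8, -4, 5, 0, 0.8, 7, -5], [0.8, -4, 5, 0, 0.8, 8, -5], [0.8, -3, 6, 0, 0.8, 7.5, -5]],
  ],
)

```text
clock: 12.9
tool_pos: [0.3966, 0.0907, 0.265]
orientation: [-86.9, -0.6, 159.0]
force: [1.8, -1.4, -0.3]
opening: 0.0789
```

```bash
python3 - <<'E'
from h import *
s=ctrl.snapshot("side"); t=ctrl.snapshot("top"); cv2.imwrite("pics/side2.png",s); cv2.imwrite("pics/top2.png",t)
p,R,o=st(); print(p,o["orientation"],o["force"],o["joint_pos"].round(1))
z=lambda im,x,y:cv2.resize(im[y:y+120,x:x+100],None,fx=4,fy=4,interpolation=cv2.INTER_CUBIC)
cv2.imwrite("pics/d.png",np.hstack([z(s,300,200),z(t,320,120)]))
# predicted px of floor centre tin top edges
F=M-.11*TZ
for h in(0,.033): print([proj(n,F+h*TZ).round(1) for n in("side","top")])
E
```

```text
[0.39851433 0.09329118 0.26404358] [-86.84690961  -0.62083685 159.18836701] [ 0.57779334 -1.04506995 -0.50838636] [ 42.   -5.5 -25.6   0.9 -73.   26.9]
[array([365.5, 287.1]), array([362.1, 151.5])]
[array([358.2, 275.6]), array([363.7, 155.8])]
```

View pics/d.png

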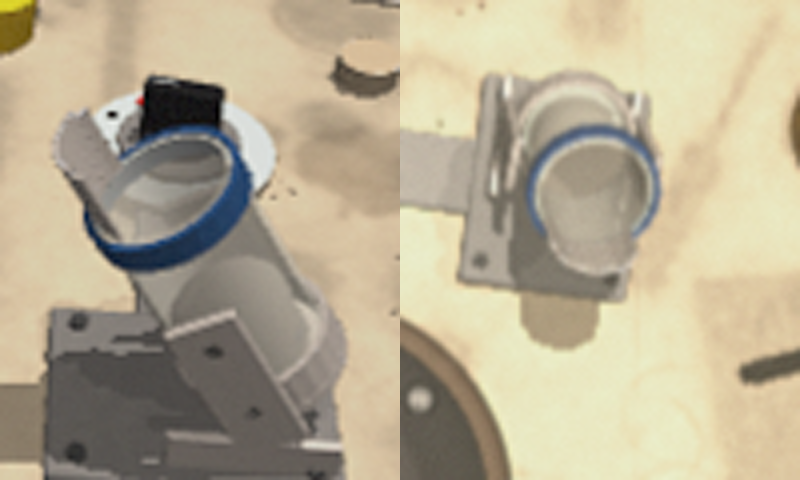

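The crop shows the first tin seated low in the tube. Next is tin B.

```bash
cat >> h.py <<'E'
def to(p,e,n=3):
    q,R,o=st(); rv=(Ro.from_euler("xyz",e,degrees=True)*Ro.from_matrix(R).inv()).as_rotvec(degrees=True)
    print("shift cm",((np.array(p)-q)*100).round(2),"rot",rv.round(2),"per row",(rv/n).round(2))
E
python3 - <<'E'
from h import *
t=cv2.imread("pics/top2.png"); h=cv2.cvtColor(t,cv2.COLOR_BGR2HSV)
m=((h[...,1]<45)&(h[...,2]>120)).astype(np.uint8); k=np.zeros_like(m); k[216:248,223:256]=m[216:248,223:256]
c=max(cv2.findContours(k,cv2.RETR_EXTERNAL,cv2.CHAIN_APPROX_NONE)[0],key=cv2.contourArea); e=cv2.fitEllipse(c); print(e,plane("top",e[0],.034))
to((.420,.2325,.10),(-90,-8,173.8),3); print(ik(np.array([.42,.2325,.0155]),lean(-8),(40,15,-30,0,-45)).x)
E
```

```text
((236.0906982421875, 229.1027374267578), (14.914055824279785, 23.268047332763672), 28.46023178100586) [0.42430174 0.23993483 0.034     ]
shift cm [  2.15  13.92 -16.4 ] rot [ 4.79  6.46 14.35] per row [1.6  2.15 4.78]
[ 46.85795751  20.51252303 -29.09054044  -8.94673989 -45.58681623]
```

Request:
step_arm(
  rows=[
    [[1, 0.65, 4, 0, 1.6, 2.15, 4.78], [1, 0.7, 5, -2, 1.6, 2.15, 4.78], [1, 0.8, 4.9, -4, 1.6, 2.15, 4.78], [1, 0, 0, -5.4, 0, 0, 0], [1, 0, 0, -5, 0, 0, 0], [1, 0, 0, 0, 0, 0, 0], [1, 0, 0, 0, 0, 0, 0]],
  ],
)

```text
clock: 13.88
tool_pos: [0.4211, 0.2275, 0.1019]
orientation: [-90.0, -7.7, 173.7]
force: [-0.1, 1.1, 1.3]
opening: 0.0872
```

```bash
python3 - <<'E'
from h import *
to((.420,.2325,.0155),(-90,-8,173.8),1); print(st()[0],st()[2]["orientation"])
E
```

```text
shift cm [-0.11  0.5  -8.64] rot [0.02 0.32 0.06] per row [0.02 0.32 0.06]
[0.42108521 0.2274551  0.10192503] [-90.01664387  -7.68170732 173.74170467]
```

Request:
step_arm(
  rows=[
    [[1, -0.1, 0.5, -1.5, 0, 0.3, 0], [1, 0, 0, -3.5, 0, 0, 0], [1, 0, 0, -2.5, 0, 0, 0], [1, 0, 0, -1.1, 0, 0, 0], [1, 0, 0, 0, 0, 0, 0], [-1, 0, 0, 0, 0, 0, 0], [-1, 0, 0, 0, 0, 0, 0], [-1, 0, 0, 0, 0, 0, 0], [-1, 0, 0, 0, 0, 0, 0], [-1, 0, 0, 0, 0, 0, 0]],
  ],
)

```text
clock: 15.12
tool_pos: [0.4193, 0.232, 0.0143]
orientation: [-89.9, -8.1, 173.7]
force: [-0.6, -0.4, 4.6]
opening: 0.0548
```

Request:
step_arm(
  rows=[
    [[-1, 0, 0, 3, 0, 0, 0], [-1, 0, 0, 5.5, 0, 0, 0], [-1, 0, 0, 6, 0, 0, 0], [-1, 1, -4, 5.5, 0, 0, 0], [-1, 2, -6, 0, -0.5, -5, 0], [-1, 2, -6, 0, -0.85, -8, 0], [-1, 2.5, -6, 0, -0.85, -8, 0], [-1, 2.5, -5, 0, -0.64, -6, 0], [-1, 2, -3, 0, -0.3, -2.9, 0], [-1, 0, 0, 0, 0, 0, 0], [-1, 0, 0, 0, 0, 0, 0]],
  ],
)

```text
clock: 16.5
tool_pos: [0.5366, -0.0608, 0.2089]
orientation: [-90.1, 21.9, 173.6]
force: [0.3, 0.1, 0.5]
opening: 0.055
```

```bash
python3 - <<'E'
from h import *
s,p,R,z,q=look("e",(300,170)); to(M+.06*TZ,(-90,22,173.8),1); print(p)
o=[300,170]
for h in(-.0155,.0175):
    c=foot(p,z,h); print("rightmost",c[c[:,0].argmax()]); cv2.polylines(q,[((c-o+.5)*10).astype(int)],True,(0,255,0),1)
cv2.imwrite("pics/e.png",q)
g=cv2.cvtColor(s,cv2.COLOR_BGR2GRAY); c=foot(p,z); u,v=c[c[:,0].argmax()]
for r in range(int(v)-3,int(v)+4): print(r,int(u)-6,s[r,int(u)-6:int(u)+8].tolist())
E
```

```text
tube mm [-0.45170693  7.51441163 81.48685799] lean 21.968189329665183 side tilt -6.846906936286347e-05 jaw [-0.10975824 -0.99395741 -0.00134398] tin axis err 0.032051601212049384 0.05470564037037547 [-0.99396972  0.2068701  -0.51721349] [ 20.7  -4.5 -42.5  17.8 -33.5  49.7]
shift cm [ 1.03 -0.87 -1.84] rot [-0.08 -0.02  0.1 ] per row [-0.08 -0.02  0.1 ]
[ 0.5367968  -0.060357    0.20904384]
rightmost [338.06539145 211.53746309]
rightmost [329.28907865 196.52782231]
208 332 [[155, 171, 184], [156, 173, 185], [158, 174, 185], [156, 171, 185], [152, 167, 178], [159, 181, 198], [170, 206, 223], [173, 210, 226], [174, 210, 225], [177, 212, 226], [179, 214, 227], [181, 215, 227], [181, 215, 227], [179, 214, 226]]
209 332 [[154, 169, 181], [154, 171, 183], [157, 173, 186], [154, 172, 184], [154, 169, 181], [155, 174, 189], [167, 196, 215], [180, 214, 228], [179, 213, 226], [180, 214, 226], [180, 215, 227], [181, 215, 226], [179, 215, 227], [179, 214, 226]]
210 332 [[149, 165, 177], [154, 170, 181], [157, 173, 184], [156, 172, 185], [154, 170, 183], [154, 172, 185], [167, 194, 214], [180, 21
[... 398 characters left out ...]
], [153, 169, 181], [154, 170, 182], [155, 171, 183], [155, 174, 187], [168, 196, 216], [179, 212, 228], [178, 212, 226], [179, 213, 226], [181, 215, 227], [183, 216, 227], [183, 216, 226], [182, 217, 226]]
213 332 [[144, 159, 170], [149, 164, 175], [152, 166, 178], [152, 167, 179], [152, 168, 179], [155, 178, 193], [170, 202, 221], [175, 209, 227], [177, 212, 227], [178, 213, 227], [179, 213, 226], [179, 214, 226], [181, 215, 226], [182, 216, 227]]
214 332 [[143, 158, 170], [147, 162, 173], [151, 166, 178], [151, 166, 178], [153, 168, 181], [159, 181, 199], [170, 204, 222], [176, 212, 227], [176, 211, 225], [178, 213, 226], [179, 214, 227], [179, 214, 226], [180, 214, 227], [179, 214, 226]]
```

The foot edge measures u≈337.9 against a predicted 338.07, so this tin is centred as well.

Request:
step_arm(
  rows=[
    [[-1, -0.05, -0.75, 0, 0, 0, 0], [-1, 0.6, -0.06, -1.1, 0, 0, 0], [-1, 0.75, -0.08, -1.3, 0, 0, 0], [-1, 0.75, -0.08, -1.3, 0, 0, 0], [-1, 0.6, -0.07, -1.0, 0, 0, 0], [-1, 0.35, -0.04, -0.6, 0, 0, 0], [-1, 0, 0, 0, 0, 0, 0], [-1, 0, 0, 0, 0, 0, 0]],
  ],
)

```text
clock: 17.55
tool_pos: [0.5669, -0.0715, 0.1563]
orientation: [-90.1, 22.0, 173.7]
force: [0.3, -0.4, -0.2]
opening: 0.0551
```

```bash
python3 - <<'E'
from h import *
look("f"); to(M+.0035*TZ,(-90,22,173.8),1)
E
```

```text
tube mm [ 0.20756176 -0.34535637 20.36226377] lean 22.027775293388846 side tilt 6.918508911193285e-05 jaw [-0.10983384 -0.99394879 -0.00152748] tin axis err 0.028056788967170735 0.05483243211165851 [ 0.37881517  0.30897618 -0.31401112] [ 17.    2.4 -44.9  21.4 -23.8  48.5]
shift cm [ 0.82 -0.05 -1.47] rot [-0.08  0.04  0.11] per row [-0.08  0.04  0.11]
```

Request:
step_arm(
  rows=[
    [[-1, 0.2, -0.01, -0.36, 0, 0, 0], [-1, 0.2, -0.01, -0.36, 0, 0, 0], [-1, 0.21, -0.01, -0.37, 0, 0, 0], [-1, 0.21, -0.02, -0.37, 0, 0, 0], [-1, 0, 0, 0, 0, 0, 0], [-1, 0, 0, 0, 0, 0, 0]],
  ],
)

```text
clock: 18.35
tool_pos: [0.5749, -0.0721, 0.1413]
orientation: [-90.1, 22.0, 173.7]
force: [-0.1, 1.0, 0.6]
opening: 0.055
```

```bash
python3 - <<'E'
from h import *
look("g")
E
```

```text
tube mm [-0.36564752 -0.08609349  3.24852932] lean 21.98316189785096 side tilt -0.0002178634720210522 jaw [-0.10992764 -0.9939388  -0.00125273] tin axis err 0.020959960291839694 0.05453753783066658 [-0.75200981  0.09562354  0.79557284] [ 16.2   4.3 -45.8  23.4 -21.   46.9]
```

Request:
step_arm(
  rows=[
    [[0.8, 0, 0, 0, 0, 0, 0], [0.8, 0, 0, 0, 0, 0, 0], [0.8, 0, 0, 0, 0, 0, 0], [0.8, 0, 0, 0, 0, 0, 0], [0.8, -0.5, 0.06, 0.9, 0, 0, 0], [0.8, -1.5, 0.16, 2.6, 0, 0, 0], [0.8, -2.5, 0.26, 4.3, 0, 0, 0], [0.8, -2.5, 0.26, 4.3, 0, 0, 0], [0.8, -4, 5, 0, 0.8, 7, 0], [0.8, -4, 5, 0, 0.8, 8, 0], [0.8, -3, 6, 0, 0.8, 7, 0]],
  ],
)

```text
clock: 19.77
tool_pos: [0.3969, 0.0906, 0.2642]
orientation: [-90.2, -0.3, 173.7]
force: [2.0, 0.4, 0.4]
opening: 0.0789
```

```bash
python3 - <<'E'
from h import *
s=ctrl.snapshot("side"); t=ctrl.snapshot("top"); cv2.imwrite("pics/side3.png",s); cv2.imwrite("pics/top3.png",t)
p,R,o=st(); print(p,o["orientation"],o["joint_pos"].round(1))
z=lambda im,x,y,w,h,f:cv2.resize(im[y:y+h,x:x+w],None,fx=f,fy=f,interpolation=cv2.INTER_CUBIC)
a=z(s,300,200,70,100,6); b=z(t,262,130,52,52,7); c=z(s,322,212,52,27,7)
H=600; r=np.zeros((H,364,3),np.uint8); r[:364]=b; r[370:370+189]=c
cv2.imwrite("pics/g.png",np.hstack([a,r]))
# pointer: bright pixels inside the knob
for im in("top0","top2","top3"):
    g=cv2.cvtColor(cv2.imread(f"pics/{im}.png"),cv2.COLOR_BGR2GRAY); D=np.array([287.4,156.3]); 
    k=g[150:170,280:296].astype(int); print(im); print(k)
E
```

```text
[0.39849331 0.09307103 0.26340236] [-90.16642187  -0.31760732 173.88986412] [ 40.7  -7.  -26.4  -0.4 -70.8  43.3]
top0
[[120  92  84  86  86  87  81  82  89  88  84  76  70  81 101 137]
 [104  85  87  90  88  83  78  83  86  86  80  74  72  80  85 108]
 [ 94  87  86  89  83  77  79  84  87  82  78  69  74  84  84  90]
 [ 84  91  89  90  83  77  83  90  87  81  74  74  78  84  85  82]
 [ 85  88  87  88  84  81  99 119  98  79  73  70  76  86  85  81]
 [ 86  89  89  85  80  85 122 152 108  76  70  72  80  85  87  82]
 [ 87  89  88  84  80 100 142 146 104  72  70  75  80  87  86  84]
 [ 84  89  87  84  78 115 157 127  83  71  72  76  86  89  87  81]
 [ 84  90  86  79  87 125 158 111  75  71  74  82  87  89  86  87]
 [ 90  86  85  79 101 141 148 100  73  74  76  87  89  87  84  97]
 [102  87  81  78 106 140 118  86  71  72  82  90  86  86  82 102]
 [121  93  81  72  82  99  86  74  70  77  86  86  88  83  93 124]
 [147 117  90  70  67  69  72  71  71  79  87  88  82  95 126 151]
 [159 148 117  86  72  70  69  70  75  83  86  88  94 125 151 164]
 [162 164 149 124  92  80  77  76  78  86  
[... 2351 characters left out ...]
  81  90 100 101 102 101 114]
 [120  99  98  92 122 160 138 100  86  87  96 102 103 101  95 121]
 [144 107  94  85  96 113 100  86  83  91 101 106  99  98 109 146]
 [167 136 103  83  77  81  82  82  86  92 102 101  97 110 146 178]
 [187 172 138 102  82  81  80  78  87  97  99 100 107 146 178 192]
 [193 191 177 146 110  96  91  88  91  96 114 135 148 177 191 192]
 [189 193 193 178 138 120 116 109 107 126 153 178 185 190 191 184]
 [177 186 191 188 163 153 149 131 130 156 182 192 192 190 183 173]
 [172 174 183 188 183 185 179 159 159 179 187 191 187 184 184 179]
 [204 188 181 177 181 182 187 183 178 184 182 177 177 183 202 221]
 [235 228 208 192 192 183 191 190 183 180 179 183 196 212 231 235]]
```

View pics/g.png

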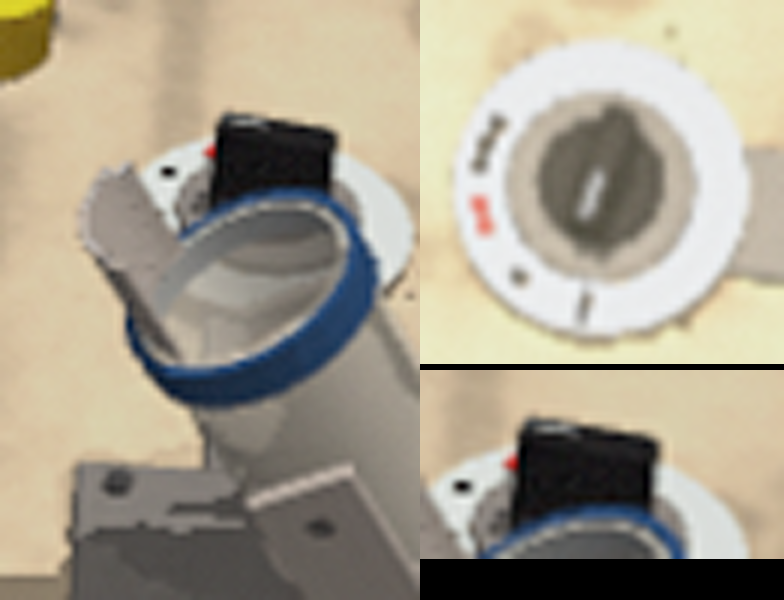

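This crop leaves the second tin in the tube unclear, so I'll check it numerically. In the dial crop the pointer line runs from about (603,170) to (582,215), so θ0 is about 0.24 rad. This was view 12, so from here on I use numbers only.

```bash
python3 - <<'E'
from h import *
a,b,c=[cv2.GaussianBlur(cv2.imread(f"pics/side{i}.png"),(3,3),0).astype(int) for i in(0,2,3)]
F=M-.11*TZ
def lay(h): return np.array([proj("side",F+h*TZ+.0285*(np.cos(t)*TX+np.sin(t)*TY)) for t in np.arange(0,6.28,.1)])
for h in(0,.033,.066): q=lay(h); print(h,q.min(0).round(),q.max(0).round())
def prof(im1,im2):  # change along the axis, by height of surface facing the camera
    out=[]
    for h in np.arange(0,.105,.006):
        ps=[proj("side",F+h*TZ+.0285*(np.cos(t)*TX+np.sin(t)*TY)) for t in np.radians(np.arange(-120,-30,15))]
        out.append(np.mean([abs(im1[int(v+.5),int(u+.5)]-im2[int(v+.5),int(u+.5)]).mean() for u,v in ps]))
    return np.round(out,0)
print(prof(a,b)); print(prof(b,c)); print(prof(a,c))
g=cv2.cvtColor(cv2.imread("pics/top3.png"),cv2.COLOR_BGR2GRAY)[150:164,280:296].astype(float)
y,x=np.nonzero(g>125); k=(x>=3)&(x<=9)&(y>=3)&(y<=11); x,y=x[k]+280,y[k]+150
l=cv2.fitLine(np.c_[x,y].astype(np.float32),cv2.DIST_L2,0,.01,.01).ravel(); n=l[:2]*np.sign(l[1])
p1=plane("top",l[2:]+5*n,.058); p0=plane("top",l[2:],.058); v=p1-p0; print("ptr dir",np.degrees(np.arctan2(v[1],v[0])),"mid",p0)
to((.618,.113,.12),(-90,0,160.4),1)
E
```

```text
0 [352. 276.] [380. 299.]
0.033 [344. 264.] [373. 288.]
0.066 [336. 252.] [365. 276.]
[ 5.  3. 17. 16. 17. 18. 16. 16. 14. 10. 20. 20. 15. 10.  5.  3.  2.  3.]
[ 1.  0.  1.  1.  0.  0.  1.  1.  2.  3.  4.  5.  5. 10. 15.  6.  1.  1.]
[ 4.  3. 17. 17. 17. 18. 15. 17. 14.  9. 21. 22. 19. 16. 14.  6.  2.  3.]
ptr dir 162.57949992442752 mid [0.60939113 0.1164774  0.058     ]
shift cm [ 21.95   1.99 -14.34] rot [ -0.23  -0.27 -13.49] per row [ -0.23  -0.27 -13.49]
```

```bash
python3 - <<'E'
from h import *
F=M-.11*TZ
def lay(n,h,r=.0285): return np.array([proj(n,F+h*TZ+r*(np.cos(t)*TX+np.sin(t)*TY)) for t in np.arange(0,6.28,.1)])
for n,(x0,y0,x1,y1) in {"side":(322,236,386,302),"top":(338,130,392,186)}.items():
    i=[cv2.GaussianBlur(cv2.imread(f"pics/{n}{k}.png"),(3,3),0).astype(int)[y0:y1,x0:x1] for k in(0,2,3)]
    # remove global exposure shift in the top view
    d12=abs(i[1]-i[0]-np.median(i[1]-i[0],(0,1))).max(2); d23=abs(i[2]-i[1]-np.median(i[2]-i[1],(0,1))).max(2)
    for nm,d in(("1st",d12),("2nd",d23)):
        m=cv2.morphologyEx((d>9).astype(np.uint8),cv2.MORPH_OPEN,np.ones((2,2),np.uint8)); c,_,s,_=cv2.connectedComponentsWithStats(m)
        print(n,nm,[(a[0]+x0,a[1]+y0,a[0]+a[2]+x0,a[1]+a[3]+y0,a[4]) for a in s[1:] if a[4]>8])
    for h in(.033,.05,.066,.08,.09): q=lay(n,h); print("  lid at",h,q.min(0).round(),q.max(0).round())
d=abs(cv2.imread("pics/side3.png").astype(int)-cv2.imread("pics/side2.png")).max(2)[236:300,326:384]
for r in d[::2,::2]: print("".join(".:*#"[min(3,v//6)] for v in r))
E
```

```text
side 1st [(np.int32(356), np.int32(265), np.int32(379), np.int32(295), np.int32(402)), (np.int32(343), np.int32(269), np.int32(357), np.int32(283), np.int32(126))]
side 2nd [(np.int32(344), np.int32(253), np.int32(353), np.int32(260), np.int32(30)), (np.int32(354), np.int32(255), np.int32(368), np.int32(266), np.int32(99)), (np.int32(335), np.int32(267), np.int32(351), np.int32(283), np.int32(129))]
  lid at 0.033 [344. 264.] [373. 288.]
  lid at 0.05 [340. 258.] [369. 282.]
  lid at 0.066 [336. 252.] [365. 276.]
  lid at 0.08 [333. 247.] [362. 270.]
  lid at 0.09 [331. 243.] [360. 267.]
top 1st [(np.int32(350), np.int32(145), np.int32(376), np.int32(182), np.int32(527)), (np.int32(349), np.int32(183), np.int32(355), np.int32(186), np.int32(11))]
top 2nd [(np.int32(356), np.int32(157), np.int32(380), np.int32(176), np.int32(246))]
  lid at 0.033 [352. 145.] [375. 167.]
  lid at 0.05 [353. 147.] [376. 169.]
  lid at 0.066 [353. 149.] [377. 171.]
  lid at 0.08 [354. 151.] [378. 174.]
  lid at 0.09 [354. 152.] [379. 175.]
.............................
.............................
.....
[... 194 characters left out ...]
..........
..........*#*....#...........
........:##.....*##..........
........:*.....:###:.........
..............:#####.........
..............*#####.........
..............:*::.##........
.........:**:.......::.......
....*####*:#.......:.::......
....*####*::.........:.*.....
.....####*::..:..............
.....:###:::.........:..:....
......###*:.:..:.:......:....
.......##::::............:...
.......:#::......:.......:...
..........................:..
..........................:..
.........................:...
.............................
.............................
.............................
.............................
.............................
.............................
```

The change boxes match a lid at 33 mm (343,265 against 344,264) and then at 66 mm (335,253 against 336,252). Both tins are seated. Now the dial.

Request:
step_arm(
  rows=[
    [[0.3, 3, 0.3, 0, -0.2, -0.3, -4], [0.3, 5, 0.5, 0, 0, 0, -4], [0.3, 5.5, 0.5, -1, 0, 0, -4.4], [0.3, 5, 0.5, -2.5, 0, 0, 0], [0.3, 3.4, 0.2, -4, 0, 0, 0], [0.3, 0, 0, -4, 0, 0, 0], [0.3, 0, 0, -3, 0, 0, 0], [0.3, 0, 0, 0, 0, 0, 0], [0.3, 0, 0, 0, 0, 0, 0]],
  ],
)

```text
clock: 21.0
tool_pos: [0.6186, 0.1091, 0.1191]
orientation: [-89.9, 0.3, 161.3]
force: [0.3, 0.0, 0.6]
opening: 0.0569
```

```bash
python3 - <<'E'
from h import *
to((.618,.113,.034),(-90,0,161.5),1); p,R,o=st(); print(p,o["orientation"],o["joint_pos"].round(1),o["force"],o["opening"])
E
```

```text
shift cm [-0.06  0.39 -8.51] rot [0.14 0.24 0.2 ] per row [0.14 0.24 0.2 ]
[0.61864992 0.10906518 0.11905481] [-89.94172933   0.26816134 161.30255511] [ 27.9  21.  -13.8   0.3 -55.1  43.2] [0.31546069 0.00225123 0.61266444] 0.056888429924175435
```

Request:
step_arm(
  rows=[
    [[0.3, -0.05, 0.39, -2, 0, 0, 0], [0.3, 0, 0, -3, 0, 0, 0], [0.3, 0, 0, -2.5, 0, 0, 0], [0.3, 0, 0, -1, 0, 0, 0], [0.3, 0, 0, 0, 0, 0, 0], [0, 0, 0, 0, 0, 0, 0], [-0.3, 0, 0, 0, 0, 0, 0], [-0.6, 0, 0, 0, 0, 0, 0], [-1, 0, 0, 0, 0, 0, 0], [-1, 0, 0, 0, 0, 0, 0]],
  ],
)

```text
clock: 22.25
tool_pos: [0.6184, 0.1148, 0.0325]
orientation: [-90.1, 0.3, 161.3]
force: [-3.3, 7.1, -0.4]
opening: 0.0139
```

Request:
step_arm(
  rows=[
    [[-1, 0, 0.05, 0, 0, 0, -5], [-1, 0, 0, 0, 0, 0, -8], [-1, 0, 0, 0, 0, 0, -8], [-1, 0, 0, 0, 0, 0, -8], [-1, 0, 0, 0, 0, 0, -8], [-1, 0, 0, 0, 0, 0, -8], [-1, 0, 0, 0, 0, 0, -7], [-1, 0, 0, 0, 0, 0, -4.2], [-1, 0, 0, 0, 0, 0, 0], [-1, 0, 0, 0, 0, 0, 0]],
  ],
)

```text
clock: 23.5
tool_pos: [0.6198, 0.1162, 0.0326]
orientation: [-90.2, 0.0, 105.1]
force: [5.0, 10.4, -4.8]
opening: 0.0137
```

Request:
step_arm(
  rows=[
    [[0.3, 0, 0, 0, 0, 0, 0], [0.3, 0, 0, 0, 0, 0, 0], [0.3, 0, 0, 0, 0, 0, 0], [0.3, 0, 0, 2, 0, 0, 0], [0.3, 0, 0, 5, 0, 0, 0], [0.3, 0, 0, 6, 0, 0, 0], [0.3, 0, 0, 6, 0, 0, 4], [0.3, -5, 0, 4, 0, 0, 8], [0.3, -6, 0, 0, 0, 0, 8], [0.3, -6, 0, 0, 0, 0, 8], [0.3, -5, -1, 0, 0, 0, 8], [0.3, 0, 0, 0, 0, 0, 0]],
  ],
)

```text
clock: 25.0
tool_pos: [0.3959, 0.1021, 0.2622]
orientation: [-90.0, 0.2, 141.2]
force: [0.7, 0.6, 0.1]
opening: 0.0566
```

```bash
python3 - <<'E'
from h import *
t=ctrl.snapshot("top"); s=ctrl.snapshot("side"); cv2.imwrite("pics/top4.png",t); cv2.imwrite("pics/side4.png",s)
g=cv2.cvtColor(t,cv2.COLOR_BGR2GRAY); print(g[148:166,276:300])
d=abs(s.astype(int)-cv2.imread("pics/side3.png")).max(2)[236:302,322:386]; print("tube change px",(d>12).sum())
h=cv2.cvtColor(t,cv2.COLOR_BGR2HSV); m=cv2.inRange(h,(5,90,80),(20,200,200)); k=np.zeros_like(m); k[215:255,270:312]=m[215:255,270:312]
mm=cv2.moments(k); print("soil", mm["m00"]/255, mm["m10"]/max(mm["m00"],1), mm["m01"]/max(mm["m00"],1)); 
t0=cv2.imread("pics/top0.png"); h=cv2.cvtColor(t0,cv2.COLOR_BGR2HSV); m=cv2.inRange(h,(5,90,80),(20,200,200)); k=np.zeros_like(m); k[215:255,270:312]=m[215:255,270:312]; mm=cv2.moments(k); print("soil0", mm["m00"]/255, mm["m10"]/mm["m00"], mm["m01"]/mm["m00"])
print(st()[0],st()[2]["force"])
E
```

```text
[[222 194 183 183 180 161 136 120 109 102  98  98 101  99  99 106 116 143
  162 172 176 186 207 225]
 [197 185 187 183 165 128 106 100  98 100  98 101 100 100  94  93  94 107
  131 144 163 179 187 205]
 [183 185 187 178 142 106 100 100  99 100 100  97  96  94  92  90  94  92
   96 105 133 176 181 189]
 [183 186 185 169 120  97  94 100  96  95  96  94  90  94  94  95  94  91
   94  92 120 174 181 179]
 [185 190 182 143 101  94  96  98 101 104 106 100  97  96  99  98  98 101
   97  93 114 165 179 176]
 [187 190 177 116  93 105 114 133 148 147 132 109 101 102 100 100  99  98
   95  94 105 154 178 178]
 [186 184 171 113 113 142 150 163 171 167 139 107 100  98  95  95  94  93
   86  81 106 159 180 180]
 [180 177 158 109 122 157 153 144 130 117 104  95  93  89  84  84  83  82
   76  80 113 172 185 181]
 [179 175 154 100  98 113 110 104  90  86  84  82  81  79  79  80  78  82
   78  80 114 174 187 185]
 [178 178 162 102  79  82  84  81  83  82  78  80  80  83  81  82  83  83
   81  84 117 175 187 181]
 [178 180 166 114  80  80  80  79  82  82  80  82  82  85  85  86  87  85
   83  85 122 17
[... 187 characters left out ...]
  92 121 169 183 182 175]
 [179 187 188 176 145  98  89  89  93  93  96 101 103 104 103 100 101  97
  108 145 179 181 179 173]
 [174 184 192 191 173 122 102  97  98 101 103 103 104 104 101  99  96 111
  143 175 186 183 178 180]
 [174 175 189 193 184 155 138 122 104  97  99 101  95  96  97 100 115 143
  178 189 186 181 175 194]
 [192 173 185 190 192 188 180 158 117 106 106  99  99 100 111 135 156 177
  189 188 184 175 177 216]
 [228 199 188 185 187 189 191 183 159 148 144 140 140 142 155 177 185 190
  187 186 174 172 203 231]]
tube change px 0
soil 3.0 279.3333333333333 225.0
soil0 289.0 290.6643598615917 233.26297577854672
[0.39857031 0.10324443 0.26211276] [1.40095889 0.47720294 0.26041405]
```

Request:
step_arm(
  rows=[
    [[0.3, 0, 4, 1, 0, 0, 0], [0.3, 0, 6, 0, 0, 0, 0], [0.3, 0, 6, 0, 0, 0, 0], [0.3, 0, 6, 0, 0, 0, 0], [0.3, 0, 0, 0, 0, 0, 0], [0.3, 0, 0, 0, 0, 0, 0]],
  ],
)

```text
clock: 25.85
tool_pos: [0.3991, 0.3234, 0.2702]
orientation: [-89.7, 0.2, 141.0]
force: [-0.4, -0.4, -0.1]
opening: 0.0568
```

```bash
python3 - <<'E'
from h import *
t=ctrl.snapshot("top"); cv2.imwrite("pics/top5.png",t); s=ctrl.snapshot("side"); cv2.imwrite("pics/side5.png",s)
g=cv2.cvtColor(t,cv2.COLOR_BGR2GRAY)[152:157,280:287].astype(float); y,x=np.nonzero(g>125)
l=cv2.fitLine(np.c_[x+280,y+152].astype(np.float32),cv2.DIST_L2,0,.01,.01).ravel(); n=-l[:2]*np.sign(l[0])
v=plane("top",l[2:]+5*n,.058)-plane("top",l[2:],.058); a=np.degrees(np.arctan2(v[1],v[0])); m=plane("top",l[2:],.058)-[.618,.113,.058]
print("ptr",a,"theta",np.radians(173.9-a),"from mid",np.radians(173.9-np.degrees(np.arctan2(m[1],m[0]))))
for f in("top0","top5","side0","side5"):
    h=cv2.cvtColor(cv2.imread(f"pics/{f}.png"),cv2.COLOR_BGR2HSV); m=cv2.inRange(h,(5,80,60),(20,220,220)); k=np.zeros_like(m)
    b=(215,255,270,312) if f[0]=="t" else (225,255,240,275); k[b[0]:b[1],b[2]:b[3]]=m[b[0]:b[1],b[2]:b[3]]; mm=cv2.moments(k,True); print(f,mm["m00"],mm["m10"]/max(mm["m00"],1),mm["m01"]/max(mm["m00"],1))
E
```

```text
ptr 105.76200134445948 theta 1.1892324222586519 from mid 1.3672906522288892
top0 308.0 290.5876623376623 233.36363636363637
top5 309.0 290.5663430420712 233.38834951456312
side0 109.0 256.6788990825688 238.08256880733944
side5 109.0 256.8348623853211 238.09174311926606
```

Pointer line: 1.19 rad. The jaw yaw gives 1.20. The open tin has not moved. Handing in.

```bash
python3 -c "
from plant import ctrl
print(ctrl.close_job())"
```

```text
the job is handed in; nothing more can be done
None
```

Both lidded tins are in the feed tube, lids up, one on the floor and the other seated on it. The dial is set to the two red dots. I handed the job in at about 26 s of the 72 s allowed; no verdict was reported.

- **Loading:** The arm could not reach the full 30° lean at the mouth because of a limit on joint 3. I set the first tin back down, then gripped both tins with the tool tilted 8° so they still lined up with the tube.
- **Tins in the tube:** The image changes match a first lid at 33 mm, then a second at 66 mm, within about 1 pixel. I confirmed the second tin from pixel differences only, because the last crop I viewed was unclear. The tube did not change afterwards.
- **Dial:** The pointer line reads 1.19 rad and the gripper's final angle implies 1.20 rad. A third estimate, from the pointer's middle and my first estimate of the dial's axis, gave 1.37 rad, which disagrees. Using the axis position felt while gripping, that estimate comes to about 1.18 rad, so I trusted the first two.
- **Open tin:** It is within 0.2 pixel of its start in both views. The arm finished clear of everything, with forces near zero.

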